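Pack the electronics kit box: divider, then the top layer

ROBOT

A 7-joint arm with a two-finger parallel gripper is mounted at the origin on the work surface. World frame = base frame: x ahead of the robot, y to its left, z up, the work surface at z = 0. Lengths are in mm, angles in rad, forces in N, time in s.
With the tool pointing down it reaches from about 400 to 875 mm from the base axis. Payload 4.4 kg.
Tool frame: the origin (TCP) lies at the very end of the fingers, on their centre line; the grasp point (between the pads) lies 19 mm behind it; z points along the fingers, y is the direction in which the jaws open and shut (so a half turn about z gives the same grasp; the last joint's range is limited). The gripper opens to 85 mm and grips with 20 to 120 N. Pads are 22 mm wide; open, the fingers measure 114 mm over their backs; the gripper's body (76 mm by 85 mm) begins 54 mm behind the grasp point. The pads swing forward as they close: fully open they stand 13 mm farther back than shut.
Start: joints at [-1.405, 0.628, 0.038, 1.517, -0.027, 0.996, -0.02], TCP at [149.299, 632.635, 231.313] pointing down, gripper open.
Joint ranges: [-3.06, 3.06], [-0.37, 2.12], [-1.25, 1.32], [0.18, 2.47], [-1.1, 4.24], [0.23, 1.98], [-2.94, 2.94]. Speed limits (rad/s): [2.57, 2.57, 3.14, 3.14, 3.14, 3.14, 3.14].

INTERFACE

Orientations are given as a rotation vector (axis times angle).
In Python, from workcell import observe, eyes, job gives the robot as it stands.
- The arm moves only by the tool send_rows, never from a script. Its argument "series" is one flat list of numbers, 7 for each row, row after row: the turn, a rotation vector about the tool's x, y, z in rad, then the shift along the tool's x, y, z in cm, then the closure, from 0 (fully open) to 1 (shut). In form: [ax, ay, az, tx, ty, tz, grip, ax, ay, az, tx, ty, tz, grip, ...]. A call has 1 to 20 rows; each row is the pose to reach, as a shift and turn from the pose commanded when the call began, along the tool's axes at that moment; what a row does not reach only later rows make up. A row lasts 1/12 s, in which the tool goes at most 41.7 mm and 7.16 degrees, less where a joint would pass 70% of its speed; a pose out of reach is approached as far as the arm can. A call with a gripper value outside its range is refused whole. The fingers move at their own pace and stop on an object; the grip force is fixed at half the most. Time passes only in rows, so rows that repeat a pose let the fingers close. It gives the time, the measured TCP pose, the force and the opening at its end, in the units of the state.
- observe(): the state, without advancing time (a new reading comes with each control period).
- eyes.capture(name): name is "scene" or "top" or "wrist"; returns a dict with "frame" (384x512x3 uint8, red, green, blue), "intrinsics" (3x3 intrinsics, pixels), "extrinsics" (4x4, takes a point from camera to world coordinates); the wrist camera has in their place "hand_eye" (4x4, takes a point from camera to tool coordinates, whose origin is the TCP and whose axes are the flange's). Camera axes: x right, y up, looking along -z (the intrinsics and any distortion apply to the point x, -y, -z); pixel columns grow to the right and rows downward; lengths in mm; the calibration is good to about 2 mm. The wrist camera is an equidistant fisheye: a pixel r from the principal point sees the ray r / f radians off the axis. A picture is of the moment at which its call begins: read the wrist's pose just before it. There is no depth.
- job.hand_in(): hands the job in, once; it reports no verdict.
The state is a dict: "clock": time; "joint_positions": joint angles; "qvel": joint speeds; "joint_torque": joint torques, N m; "tool_pos": TCP position; "orientation": TCP orientation; "contact_force": force on the tool from outside, world axes, zero at the start; "moment": the same for the moment, N m; "gripper_width": finger opening in mm.
Only numpy, scipy, OpenCV 4.12 (cv2) and the standard library are available. Lean on these libraries where they do the work, as an engineer would, in place of code of your own. Each camera call takes 0.05 s, during which the arm holds its last target. There are 200 camera calls.

TASK

The bottom layer of the blue electronics kit box is already packed. Lay the yellow divider plate flat in the box over the bottom layer, its black tab up, and only then put the orange carton upright on the divider, beside the tab, on either side. Leave the green carton where it is.

Things in the scene. Friction and masses are not known exactly. Their poses are not given: they have to be found in the camera images.
- kit_box: Open blue box fixed to the table, turned up to 17 deg; outside 224 (x) x 164 (y) x 90 mm high, walls and floor 5 mm, inside 214 x 154. Origin: centre of underside, z up. In each inside corner a 40 x 40 mm blue block, top 40 mm above the underside: the divider rests on these four. The bottom layer between them (black battery pack, brown carton) is lower than the blocks.
- divider: Loose yellow plate 186 (x) x 124 (y) x 5 mm, 0.14 kg, starts flat on the table. At its centre a black upright tab to grip, 10 mm thick (x), 40 long (y), top 50 mm above the underside. Origin: centre of underside, z up. Fits the box only with long sides parallel, either way round, about 14 mm play per edge. Each half beside the tab is 88 x 124 mm.
- orange_carton: Orange rigid carton with a white band and label, loose, 60 (x) x 44 (y) x 40 mm high, about 0.09 kg. Origin: centre of underside, z up. Starts upright on the table to the right, in one of three places shared with the green carton and a round grey tub.
- green_carton: Bystander: green carton, same size and build as the orange one, to be left. Origin: centre of underside, z up. Near it stands a round grey tub with a white lid, 52 mm across, 45 mm high.
Things that resemble listed ones, but are neither listed nor needed, are in the scene too. There is more than one size of the divider; the job needs the smaller.

How it is judged (in metres and radians):
On the way, in this order (a step that is already met when the one before it is completed fails the run):
1. the divider lies flat in the box on its four support blocks, over the bottom layer (x of divider in the frame of kit_box between -0.02 and 0.02 m and y of divider in the frame of kit_box between -0.02 and 0.02 m and z of divider in the frame of kit_box between 0.036 and 0.046 m and angle between divider's own z axis and vertical below 0.09 rad and angle between the x axis of divider and the x axis of kit_box, either way round below 0.25 rad), for 0.2 s.
2. the orange carton stands on the divider in the box (all of step 1 and x of orange_carton in the frame of divider between -0.09 and 0.09 m and y of orange_carton in the frame of divider between -0.07 and 0.07 m and z of orange_carton in the frame of divider between 0.001 and 0.009 m and angle between orange_carton's own z axis and vertical below 0.12 rad), for 0.2 s.
At the end, for the whole second after the job is handed in: Divider flat (5 deg) in the box, underside 36-46 mm above the box's, centred within 20 mm in x and y, long sides within 14 deg. Orange carton upright (7 deg) on the plate: underside within 4 mm of its top, centre within 90 mm (x) and 70 mm (y) of the divider's. Both at rest (all of step 2 and linear speed of each of divider, orange_carton below 0.02 m/s); the robot touches nothing.
It fails at once if the green carton is moved by more than 30 mm (distance of green_carton from where it was at the start of the episode above 0.03 m).
It also fails if it takes over 58 s, if anything falls off the work surface, if the arm or the gripper's body presses on something with over 40 N, if the wrist force passes 120 N, or if a joint passes its speed limit or range.

## Working session

There is one attempt and no reset: what is moved stays moved. The work goes in short steps, Python scripts to look and compute and a tool call to move; the robot and the scene stay as the last step left them, time stands still between calls to the robot, and variables do not carry over. Pictures are saved under pics/ and viewed, about 8 in all and at most 12, crops included, and the job is handed in when it is done.

Besides the shell and the picture viewer there is one more tool, called after "Request:" by a JSON object that holds its "op" and its "data". send_rows: Moves the arm, as the interface text tells. Its arguments: {"type":"object","properties":{"series":{"type":"array"}},"required":["series"]}

```bash
ls; mkdir -p pics
python3 - <<'E'
from workcell import observe, eyes
import cv2,numpy as np
s=observe();print({k:np.round(v,3) for k,v in s.items()})
for n in("scene","top"):
    c=eyes.capture(n);cv2.imwrite(f"pics/{n}0.png",c["frame"][:,:,::-1]);np.savez(f"pics/{n}0.npz",**c);print(n,c["intrinsics"],c["extrinsics"],[k for k in c])
E
```

```text
pics
{'clock': np.float64(0.0), 'joint_positions': array([-1.405,  0.629,  0.038,  1.518, -0.027,  0.996, -0.02 ]), 'qvel': array([-0.   ,  0.002,  0.001, -0.001,  0.001,  0.   , -0.   ]), 'joint_torque': array([ 0.0000e+00, -5.6342e+01,  1.2260e+00, -1.9345e+01,  1.1000e-02,
        1.0000e-02,  0.0000e+00]), 'tool_pos': array([149.124, 632.008, 230.364]), 'orientation': array([-3.63e-01, -3.12e+00,  3.00e-03]), 'contact_force': array([-0.549,  0.458, -0.619]), 'moment': array([ 0.014, -0.049,  0.017]), 'gripper_width': np.float64(85.712)}
scene [[407.13119389   0.         247.27307233]
 [  0.         407.13119389 184.30727828]
 [  0.           0.           1.        ]] [[ 2.51722119e-01 -7.56543228e-01  6.03554736e-01  1.00280126e+03]
 [ 9.67688317e-01  2.06207331e-01 -1.45113258e-01 -1.40310043e+02]
 [-1.46729589e-02  6.20581083e-01  7.84004989e-01  7.58738602e+02]
 [ 0.00000000e+00  0.00000000e+00  0.00000000e+00  1.00000000e+00]] ['frame', 'intrinsics', 'extrinsics']
top [[464.63461399   0.         260.34208135]
 [  0.         464.63461399 192.97356085]
 [  0.           0.           1.        ]] [[-2.60954096e-02  9.94724856e-01 -9.92042889e-02  2.98484392e+02]
 [-9.99605046e-01 -2.49297905e-02  1.29714232e-02 -4.28727014e+00]
 [ 1.04298550e-02  9.95036023e-02  9.94982538e-01  1.31003300e+03]
 [ 0.00000000e+00  0.00000000e+00  0.00000000e+00  1.00000000e+00]] ['frame', 'intrinsics', 'extrinsics']
```

View pics/top0.png

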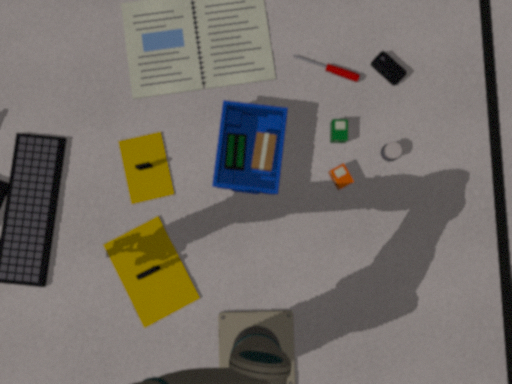

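View pics/scene0.png

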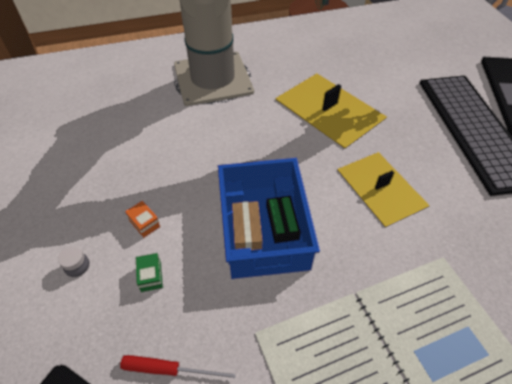

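The top view shows two yellow plates with black tabs, at about (147,167) and (152,270); the one at (147,167) is the smaller (~66x44 px, matching 186x124 mm). The box is at (251,148), the orange carton at (341,176), the green at (340,130) and the tub at (391,150). I'll fit the poses from silhouettes in both cameras and crop to confirm.

```bash
cat > h.py <<'E'
import numpy as np, cv2
from scipy.optimize import minimize
from scipy.spatial.transform import Rotation as R
HSV={'y':((20,120,60),(35,255,255)),'b':((105,120,40),(130,255,255)),'o':((3,130,80),(16,255,255)),'g':((50,120,40),(85,255,255))}
def proj(c,P):
    E=c['extrinsics']; p=(P-E[:3,3])@E[:3,:3]; x,y,z=p[:,0],-p[:,1],-p[:,2]
    K=c['intrinsics']
    if c.get('fish'):
        r=np.hypot(x,y); t=np.arctan2(r,z)/np.maximum(r,1e-9); u=x*t; v=y*t
    else: u=x/z; v=y/z
    return np.c_[K[0,0]*u+K[0,2],K[1,1]*v+K[1,2]]
def mask(c,col,near=None):
    f=c['frame']; h=cv2.cvtColor(np.ascontiguousarray(f),cv2.COLOR_RGB2HSV); m=cv2.inRange(h,*map(np.array,HSV[col]))
    m=cv2.morphologyEx(m,cv2.MORPH_CLOSE,np.ones((3,3)))
    n,l,st,ce=cv2.connectedComponentsWithStats(m)
    i=[i for i in range(1,n) if st[i,4]>40]
    if not i: return None
    if near is None: k=max(i,key=lambda i:st[i,4])
    else: k=min(i,key=lambda i:np.hypot(*(ce[i]-near))-0.02*st[i,4])
    pts=cv2.findNonZero((l==k).astype(np.uint8)); hull=cv2.convexHull(pts)
    return hull[:,0,:].astype(float), st[k], ce[k]
def box3(d,pose,n=9,z0=0):
    a=np.linspace(-.5,.5,n); g=np.array([(x,y,z) for x in a for y in a for z in (0,1)])*[d[0],d[1],d[2]]+[0,0,z0]
    c,s=np.cos(pose[2]),np.sin(pose[2]); return g@np.array([[c,s,0],[-s,c,0],[0,0,1]])+[pose[0],pose[1],0]
S=8
def fill(h):
    m=np.zeros((384*S//2,512*S//2),np.uint8); h=cv2.convexHull(((h+.5)*S/2).astype(np.float32)); 
    cv2.fillConvexPoly(m,np.round(h*16).astype(np.int32),1,shift=4); return m
def fillpix(h):  # hull of pixel centres, grown by half a pixel
    q=np.concatenate([h+[a,b] for a in(-.5,.5) for b in(-.5,.5)]); return fill(q)
def fit(views,d,p0,z0=0):
    ms=[(c,fillpix(h)) for c,h in views]
    def cost(p):
        t=0
        for c,m in ms:
            q=fill(proj(c,box3(d,[p[0],p[1],p[2]/50],z0=z0))); t+=1-(q&m).sum()/(q|m).sum()
        return t/len(ms)
    best=None
    for k in np.arange(-8,8)*np.pi/16:
        v=cost([p0[0],p0[1],k*50]); best=min(best or (9,0),(v,k))
    r=minimize(cost,[p0[0],p0[1],best[1]*50],method='Nelder-Mead',options=dict(initial_simplex=np.array([p0[0],p0[1],best[1]*50])+np.array([[0,0,0],[10,0,0],[0,10,0],[0,0,8]]),xatol=.05,fatol=1e-5))
    return r.x[:2],r.x[2]/50,r.fun
def ray(c,uv,z):
    K=c['intrinsics'];a=(uv[0]-K[0,2])/K[0,0];b=(uv[1]-K[1,2])/K[1,1]
    if c.get('fish'):
        r=np.hypot(a,b); d=np.array([a*np.sin(r)/max(r,1e-9),-b*np.sin(r)/max(r,1e-9),-np.cos(r)])
    else: d=np.array([a,-b,-1])
    E=c['extrinsics'];w=E[:3,:3]@d; return (E[:3,3]+w*(z-E[2,3])/w[2])
def snap(name):
    from workcell import observe,eyes
    s=observe(); c=dict(eyes.capture(name))
    if name=='wrist':
        T=np.eye(4);T[:3,:3]=R.from_rotvec(s['orientation']).as_matrix();T[:3,3]=s['tool_pos']
        c['extrinsics']=T@c['hand_eye'];c['fish']=1
    return c
E
python3 - <<'E'
from h import *
cs={n:dict(np.load(f'pics/{n}0.npz')) for n in('top','scene')}
obj={'div':('y',(186,124,5),(147,167),(383,187)),'bigdiv':('y',(186,124,5),(152,270),(330,108)),'box':('b',(224,164,90),(251,148),(267,215)),'orange':('o',(60,44,40),(341,176),(142,217)),'green':('g',(60,44,40),(340,130),(149,272))}
for n,(col,d,t,s) in obj.items():
    m={'top':mask(cs['top'],col,t),'scene':mask(cs['scene'],col,s)}
    p0=ray(cs['top'],t,d[2])
    print(n,[list(map(int,m[k][1])) for k in m])
    for ks in(['top'],['scene'],['top','scene']):
        x,a,f=fit([(cs[k],m[k][0]) for k in ks],d,p0); print('  ',ks,x.round(1),round(np.degrees(a),1),round(f,3))
t=cs['top']['frame'][:,:,::-1];s=cs['scene']['frame'][:,:,::-1]
cv2.imwrite('pics/crop1.png',np.hstack([cv2.resize(t[120:330,95:215],(343,600),interpolation=2),cv2.resize(s[190:310,50:175],(450,600),interpolation=2)]))
E
```

```text
div [[119, 132, 55, 72, 2760], [338, 153, 90, 73, 3146]]
   ['top'] [510.5 301.1] 11.5 0.023
   ['scene'] [509.3 301.1] 11.6 0.009
   ['top', 'scene'] [509.8 301. ] 11.6 0.018
bigdiv [[104, 216, 96, 111, 5751], [276, 74, 110, 74, 3665]]
   ['top'] [182.6 292.7] 27.9 0.484
   ['scene'] [251.1 286.7] 19.8 0.447
   ['top', 'scene'] [258.3 282.9] 25.1 0.467
box [[213, 101, 74, 93, 4180], [219, 158, 100, 120, 7166]]
   ['top'] [550.    3.3] -6.8 0.091
   ['scene'] [542.9   4.9] -5.9 0.066
   ['top', 'scene'] [544.8   4.5] -8.4 0.083
orange [[330, 164, 24, 25, 283], [126, 202, 31, 29, 394]]
   ['top'] [ 468.8 -248.4] 28.3 0.065
   ['scene'] [ 458.4 -250.4] 25.3 0.235
   ['top', 'scene'] [ 467.5 -247.6] 26.4 0.176
green [[332, 120, 16, 22, 188], [137, 254, 22, 31, 347]]
   ['top'] [ 597.5 -248. ] -10.7 0.317
   ['scene'] [ 589.3 -250.2] 4.0 0.326
   ['top', 'scene'] [ 597.2 -248.7] 2.9 0.332
```

View pics/crop1.png

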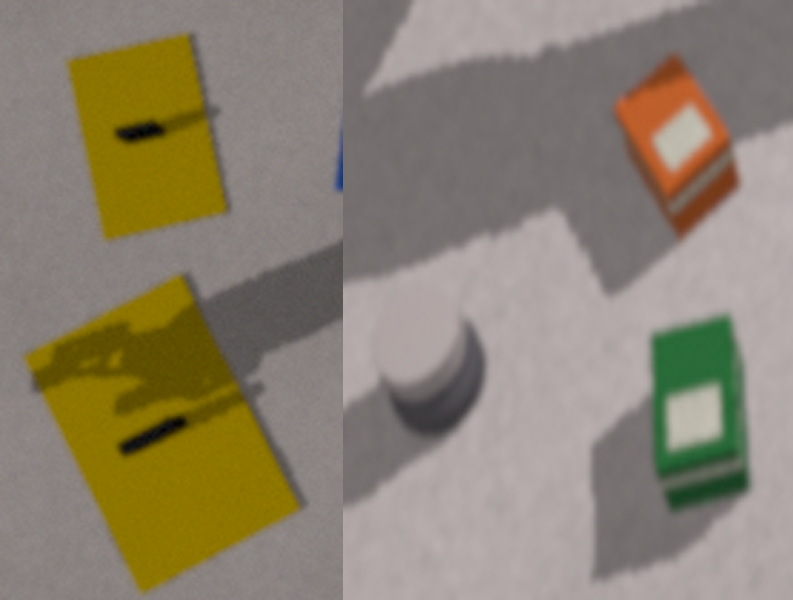

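The confirming crop shows the smaller plate (upper left, with tab) fits the 186x124 outline at 0.98 IoU; the larger one does not fit. The orange carton is upright beside a shadow, with the green carton and tub clear of it. Next I work out the move to above the divider.

```bash
cat > go.py <<'E'
# usage: go.py x y z yawdeg  -> rotation/shift of the target (jaw axis y at yaw, mod 180) in the tool frame
import sys; from h import *; from workcell import observe
x,y,z,yaw=map(float,sys.argv[1:5]); s=observe(); A=R.from_rotvec(s['orientation'])
out=[]
for k in(0,180):
    a=np.radians(yaw+k); Y=np.array([np.cos(a),np.sin(a),0]);Z=np.array([0,0,-1.]); B=R.from_matrix(np.c_[np.cross(Y,Z),Y,Z])
    out.append((A.inv()*B).as_rotvec())
print('t',round(float(s['clock']),2),'pos',s['tool_pos'].round(1),'q7',s['joint_positions'].round(2),'F',s['contact_force'].round(1),'w',round(float(s['gripper_width']),1))
for o in out: print('rot',o.round(4),'deg',round(np.degrees(np.linalg.norm(o)),1))
d=A.inv().apply(np.array([x,y,z])-s['tool_pos']); print('shift cm',(d/10).round(3), 'A yaxis',A.as_matrix()[:,1].round(3))
E
python3 go.py 510 301 200 11.6
```

```text
t 0.1 pos [149.2 632.1 230.5] q7 [-1.4   0.63  0.04  1.52 -0.03  1.   -0.02] F [-0.4 -0.4 -0. ] w 85.5
rot [-1.5000e-03  1.0000e-03  1.1365e+00] deg 65.1
rot [-1.1000e-03 -1.7000e-03 -2.0051e+00] deg 114.9
shift cm [-42.726 -23.927   3.089] A yaxis [ 0.23   0.973 -0.002]
```

Request:
{"op": "send_rows", "data": {"series": [0, 0, 0.28, -10.7, -6.0, 0.8, 0, 0, 0, 0.57, -21.4, -12.0, 1.5, 0, 0, 0, 0.85, -32.0, -18.0, 2.3, 0, 0, 0, 1.137, -42.7, -23.9, 3.1, 0, 0, 0, 1.137, -42.7, -23.9, 3.1, 0, 0, 0, 1.137, -42.7, -23.9, 3.1, 0, 0, 0, 1.137, -42.7, -23.9, 3.1, 0, 0, 0, 1.137, -42.7, -23.9, 3.1, 0, 0, 0, 1.137, -42.7, -23.9, 3.1, 0, 0, 0, 1.137, -42.7, -23.9, 3.1, 0, 0, 0, 1.137, -42.7, -23.9, 3.1, 0, 0, 0, 1.137, -42.7, -23.9, 3.1, 0, 0, 0, 1.137, -42.7, -23.9, 3.1, 0, 0, 0, 1.137, -42.7, -23.9, 3.1, 0, 0, 0, 1.137, -42.7, -23.9, 3.1, 0, 0, 0, 1.137, -42.7, -23.9, 3.1, 0, 0, 0, 1.137, -42.7, -23.9, 3.1, 0, 0, 0, 1.137, -42.7, -23.9, 3.1, 0]}}

```text
clock: 1.6
tool_pos: [508.9, 303.3, 200.3]
orientation: [-1.983, -2.436, -0.0]
contact_force: [0.5, 0.1, 0.6]
gripper_width: 85.1
```

```bash
python3 go.py 510 301 200 11.6
python3 - <<'E'
from h import *
c=snap('wrist');np.savez('pics/w1.npz',**c)
f=c['frame'][:,:,::-1].copy()
for uv in proj(c,box3((186,124,5),[509.8,301,np.radians(11.6)],n=2)): cv2.circle(f,tuple(int(v) for v in uv),2,(0,0,255),-1) 
cv2.imwrite('pics/w1.png',f)
m=mask(c,'y'); print(m[1:], c['extrinsics'][:3,3].round(0),c['intrinsics'][0,0])
print(fit([(c,m[0])],(186,124,5),(510,301)))
E
```

```text
t 1.6 pos [508.9 303.3 200.3] q7 [-0.79  0.6   0.33  1.72 -0.25  0.86 -0.15] F [0.5 0.1 0.6] w 85.1
rot [-0.0004 -0.0005  0.0021] deg 0.1
rot [ 9.0000e-04 -7.0000e-04 -3.1395e+00] deg 179.9
shift cm [-0.249  0.06   0.029] A yaxis [ 0.979  0.203 -0.   ]
(array([  178,   117,   161,   103, 15916], dtype=int32), array([258.28518472, 167.44552651])) [496. 367. 342.] 297.3186396354542
(array([510.12095703, 300.43822009]), np.float64(0.206803419840062), np.float64(0.006168542739463656))
```

View pics/w1.png

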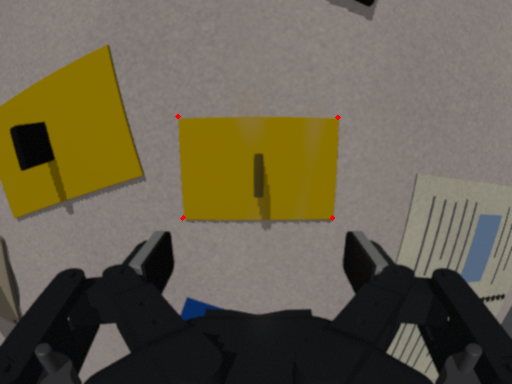

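The wrist view shows the smaller plate with the predicted corners on its outline and the tab at (259,175). The wrist fit gives (510.1, 300.4) at 11.8 deg, which agrees with the other cameras. Descending and closing.

Request:
{"op": "send_rows", "data": {"series": [0, 0, 0.003, -0.3, 0.06, 4, 0, 0, 0, 0.003, -0.3, 0.06, 8, 0, 0, 0, 0.003, -0.3, 0.06, 12, 0, 0, 0, 0.003, -0.3, 0.06, 15, 0, 0, 0, 0.003, -0.3, 0.06, 17, 0, 0, 0, 0.003, -0.3, 0.06, 18.6, 0, 0, 0, 0.003, -0.3, 0.06, 18.6, 0, 0, 0, 0.003, -0.3, 0.06, 18.6, 0.5, 0, 0, 0.003, -0.3, 0.06, 18.6, 1, 0, 0, 0.003, -0.3, 0.06, 18.6, 1, 0, 0, 0.003, -0.3, 0.06, 18.6, 1, 0, 0, 0.003, -0.3, 0.06, 18.6, 1, 0, 0, 0.003, -0.3, 0.06, 18.6, 1, 0, 0, 0.003, -0.3, 0.06, 18.6, 1, 0, 0, 0.003, -0.3, 0.06, 18.6, 1, 0, 0, 0.003, -0.3, 0.06, 18.6, 1, 0, 0, 0.003, -0.3, 0.06, 18.6, 1, 0, 0, 0.003, -0.3, 0.06, 18.6, 1]}}

```text
clock: 3.15
tool_pos: [511.5, 299.4, 15.1]
orientation: [1.99, 2.431, 0.002]
contact_force: [-0.9, 0.5, 7.1]
gripper_width: 9.2
```

Request:
{"op": "send_rows", "data": {"series": [0, 0, 0, 0, 0, -1, 1, 0, 0, 0, 0, 0, -3, 1, 0, 0, 0, 0, 0, -6, 1, 0, 0, 0, 0, 0, -10, 1, 0, 0, 0, 0, 0, -14, 1, 0, 0, 0, 0, 0, -17.5, 1, 0, 0, 0, 0, 0, -17.5, 1, 0, 0, 0, 0, 0, -17.5, 1]}}

```text
clock: 3.82
tool_pos: [512.2, 299.7, 191.8]
orientation: [1.989, 2.43, 0.007]
contact_force: [0.1, -0.0, -1.8]
gripper_width: 9.2
```

```bash
python3 - <<'E'
from h import *
HSV['b']=((100,90,15),(135,255,255))
cs={n:dict(np.load(f'pics/{n}0.npz')) for n in('top','scene')}
ms={}
out=[]
for k,nr in(('top',(251,148)),('scene',(267,215))):
    m=mask(cs[k],'b',nr); ms[k]=m; print(k,m[1])
V=[(cs[k],ms[k][0]) for k in cs]
for v in([V[0]],[V[1]],V): print(fit(v,(224,164,90),(546,4)))
x,a,_=fit(V,(224,164,90),(546,4))
for k in cs:
    f=cv2.resize(cs[k]['frame'][:,:,::-1],None,fx=4,fy=4,interpolation=2)
    for d,col in(((224,164,90),(0,0,255)),((214,154,90),(0,255,255))):
        q=proj(cs[k],box3(d,[*x,a],n=2)); q=q.reshape(2,2,2,2)[:,:,1]
        q=q[[0,0,1,1],[0,1,1,0]]
        cv2.polylines(f,[np.int32((q+.5)*4)],True,col,1)
    h=ms[k][0];cv2.polylines(f,[np.int32((h+.5)*4)],True,(0,255,0),1)
    c=h.mean(0)*4; f=f[max(0,int(c[1])-260):int(c[1])+260,int(c[0])-200:int(c[0])+200];out.append(f[:520])
cv2.imwrite('pics/box.png',np.hstack(out))
E
python3 go.py 546 4 190 -6
```

```text
top [ 212  101   76   93 4392]
scene [ 218  158  102  121 7443]
(array([549.65249702,   1.65107295]), np.float64(-0.11878918656504651), np.float64(0.10862333274238456))
(array([542.7352868 ,   3.80928934]), np.float64(-0.08829779124532589), np.float64(0.07757463008365473))
(array([545.15110201,   2.60625975]), np.float64(-0.10310710869849317), np.float64(0.09648906680329439))
t 3.82 pos [512.2 299.7 191.8] q7 [-0.79  0.61  0.34  1.73 -0.26  0.83 -0.14] F [ 0.1 -0.  -1.8] w 9.2
rot [ 0.004  -0.0026  0.3036] deg 17.4
rot [ 0.0036  0.0058 -2.838 ] deg 162.6
shift cm [-29.65   -2.532   0.114] A yaxis [0.98  0.198 0.004]
```

View pics/box.png

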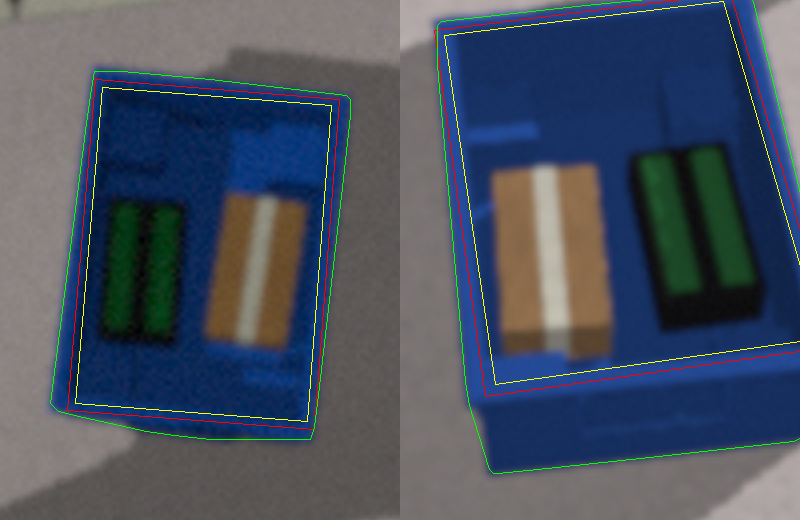

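The fitted rim (red) sits symmetrically inside the seen hull (green), so the outline looks a little larger than nominal, perhaps because of a lip. I'll refit with the size left free.

Run:
```python
from h import *
cs={n:dict(np.load(f'pics/{n}0.npz')) for n in('top','scene')}
for lo in((105,120,40),(100,90,15)):
    HSV['b']=(lo,(135,255,255))
    V=[(cs[k],mask(cs[k],'b',nr)[0]) for k,nr in(('top',(251,148)),('scene',(267,215)))]
    ms=[(c,fillpix(h)) for c,h in V]
    def cost(p,sel):
        t=0
        for i in sel:
            c,m=ms[i]
            P=np.r_[box3((224,164,90),[p[0],p[1],p[2]/50]),box3((224+p[3],164+p[3],10),[p[0],p[1],p[2]/50],z0=80)]
            q=fill(proj(c,P)); t+=1-(q&m).sum()/(q|m).sum()
        return t/len(sel)
    for L in((164,224),):
      for sel in((0,),(1,),(0,1)):
        for a0 in(-.1,np.pi/2-.1):
            p0=np.array([546,3,a0*50,8.])
            r=minimize(cost,p0,args=(sel,),method='Nelder-Mead',options=dict(initial_simplex=p0+np.array([[0]*4,[8,0,0,0],[0,8,0,0],[0,0,5,0],[0,0,0,8]]),xatol=.05,fatol=1e-5,maxiter=300))
            print(sel,r.x[:2].round(1),np.degrees(r.x[2]/50).round(1),r.x[3].round(1),r.fun.round(3))
```

```text
(0,) [545.8   4.1] -8.1 12.1 0.013
(0,) [550.2   5.9] 172.5 -129.3 0.091
(1,) [544.7   3.8] -8.4 10.9 0.01
(1,) [549.1   7.4] 103.5 -17.9 0.328
(0, 1) [545.4   3.8] -8.1 11.5 0.015
(0, 1) [548.7   5.4] 107.5 -18.0 0.331
(0,) [545.4   4.2] -8.2 14.3 0.014
(0,) [550.3   5.3] 173.8 -132.3 0.108
(1,) [545.4   3.5] -8.3 12.6 0.008
(1,) [548.6   5.2] 103.2 -13.0 0.327
(0, 1) [545.5   3.8] -8.1 13.6 0.015
(0, 1) [550.2   5.2] 106.5 -14.9 0.332
```

The refit with a 6 mm lip agrees across both views: box at (545.4, 3.8), yaw -8.2 deg. Moving the plate above it.

Request:
{"op": "send_rows", "data": {"series": [0, 0, 0.05, -2, -0.2, 0, 1, 0.001, 0, 0.1, -5.5, -0.5, 0, 1, 0.002, 0, 0.15, -9, -0.8, 0, 1, 0.002, -0.001, 0.2, -12.5, -1.1, 0, 1, 0.003, -0.002, 0.25, -16, -1.4, 0, 1, 0.004, -0.0026, 0.3, -19.5, -1.7, 0, 1, 0.004, -0.0026, 0.342, -23, -2.0, 0, 1, 0.004, -0.0026, 0.342, -26, -2.3, 0, 1, 0.004, -0.0026, 0.342, -28.5, -2.5, 0, 1, 0.004, -0.0026, 0.342, -29.66, -2.6, 0, 1, 0.004, -0.0026, 0.342, -29.66, -2.6, 0, 1, 0.004, -0.0026, 0.342, -29.66, -2.6, 0, 1, 0.004, -0.0026, 0.342, -29.66, -2.6, 0, 1, 0.004, -0.0026, 0.342, -29.66, -2.6, 0, 1]}}

```text
clock: 4.98
tool_pos: [543.9, 5.6, 188.7]
orientation: [-2.37, -2.059, 0.008]
contact_force: [0.9, -0.6, -1.4]
gripper_width: 9.1
```

```bash
python3 go.py 545.4 3.8 56 -8.2
python3 - <<'E'
from h import *
c=snap('wrist');np.savez('pics/w2.npz',**c)
f=c['frame'][:,:,::-1].copy()
for d,col in(((214,154,90),(0,255,255)),((224,164,90),(0,0,255))):
    for uv in proj(c,box3(d,[545.4,3.8,np.radians(-8.2)],n=9)[1::2]): 
        if (abs(uv-256)<256).all(): cv2.circle(f,tuple(int(v) for v in uv),1,col,-1)
cv2.imwrite('pics/w2.png',f)
E
```

```text
t 4.98 pos [543.9   5.6 188.7] q7 [-0.33  0.57  0.41  1.86 -0.31  0.78  0.1 ] F [ 0.9 -0.6 -1.4] w 9.1
rot [-0.0049  0.0022  0.0031] deg 0.4
rot [-0.0035 -0.0077 -3.1385] deg 179.8
shift cm [-0.125  0.244 13.273] A yaxis [ 0.99  -0.14  -0.005]
```

View pics/w2.png

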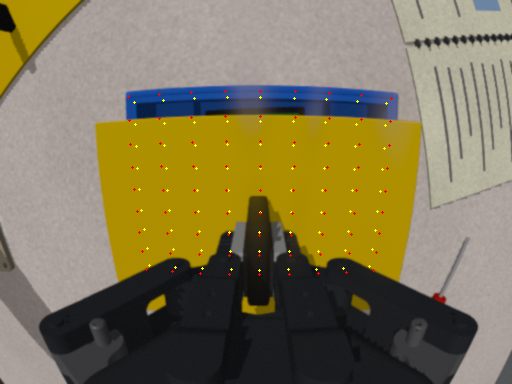

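The wrist view shows the far rim at rows 90–100 on the predicted points, and the plate level and centred on the tab. Lowering it.

Request:
{"op": "send_rows", "data": {"series": [-0.003, 0.002, 0.003, -0.12, 0.2, 2, 1, -0.005, 0.002, 0.003, -0.12, 0.2, 4.5, 1, -0.005, 0.002, 0.003, -0.12, 0.2, 7, 1, -0.005, 0.002, 0.003, -0.12, 0.2, 9, 1, -0.005, 0.002, 0.003, -0.12, 0.2, 10.5, 1, -0.005, 0.002, 0.003, -0.12, 0.2, 11.6, 1, -0.005, 0.002, 0.003, -0.12, 0.2, 12.4, 1, -0.005, 0.002, 0.003, -0.12, 0.2, 12.9, 1, -0.005, 0.002, 0.003, -0.12, 0.2, 13.2, 1, -0.005, 0.002, 0.003, -0.12, 0.2, 13.3, 1, -0.005, 0.002, 0.003, -0.12, 0.2, 13.3, 1, -0.005, 0.002, 0.003, -0.12, 0.2, 13.3, 1]}}

```text
clock: 6.03
tool_pos: [546.1, 1.4, 56.9]
orientation: [2.376, 2.052, 0.002]
contact_force: [0.6, 0.3, -1.3]
gripper_width: 9.3
```

Request:
{"op": "send_rows", "data": {"series": [0, 0, 0, 0, 0, 0.1, 1, 0, 0, 0, 0, 0, 0.2, 1, 0, 0, 0, 0, 0, 0.2, 1, 0, 0, 0, 0, 0, 0.2, 0.7, 0, 0, 0, 0, 0, 0.2, 0.5, 0, 0, 0, 0, 0, 0.2, 0.4, 0, 0, 0, 0, 0, 0.2, 0.4, 0, 0, 0, 0, 0, 0.2, 0.4, 0, 0, 0, 0, 0, 0.2, 0.4, 0, 0, 0, 0, 0, 0.2, 0.4]}}

```text
clock: 6.87
tool_pos: [545.6, 1.4, 54.3]
orientation: [2.376, 2.052, 0.0]
contact_force: [-0.5, 0.2, -0.3]
gripper_width: 51.0
```

Request:
{"op": "send_rows", "data": {"series": [0, 0, 0, 0, 0, -1, 0.4, 0, 0, 0, 0, 0, -3, 0.4, 0, 0, 0, 0, 0, -6, 0.4, 0, 0, 0, 0, 0, -10, 0.2, 0, 0, 0, 0, 0, -14, 0, 0, 0, 0, 0, 0, -17, 0, 0, 0, 0, 0, 0, -17, 0, 0, 0, 0, 0, 0, -17, 0, 0, 0, 0, 0, 0, -17, 0]}}

```text
clock: 7.62
tool_pos: [544.8, 1.9, 224.4]
orientation: [2.376, 2.053, 0.0]
contact_force: [0.1, -0.2, -0.7]
gripper_width: 85.2
```

```bash
python3 - <<'E'
from h import *
w=snap('wrist');m=mask(w,'y',(258,180));print(m[1],fit([(w,m[0])],(186,124,5),(545,3),z0=40))
cv2.imwrite('pics/w3.png',w['frame'][:,:,::-1])
cs={n:dict(np.load(f'pics/{n}0.npz')) for n in('top','scene')}
# orange incl. label/band: looser mask
HSV['o']=((2,90,40),(20,255,255))
for hi in(1,):
    V=[(cs[k],mask(cs[k],'o',nr)) for k,nr in(('top',(341,176)),('scene',(142,217)))]
    for v in V: print(v[1][1])
    V=[(c,m[0]) for c,m in V]
    for v in([V[0]],[V[1]],V): print(fit(v,(60,44,40),(468,-249)))
E
python3 go.py 462 -250 200 27
```

```text
[  176   113   167   109 17558] (array([546.69940626,   2.44699448]), np.float64(-0.14589672144968235), np.float64(0.005901191788733162))
[329 163  26  26 349]
[125 201  35  36 624]
(array([ 468.51137907, -247.44413043]), np.float64(0.4406704563082453), np.float64(0.11010276257840657))
(array([ 465.10310459, -247.83075974]), np.float64(0.5042556039580746), np.float64(0.04084301207599417))
(array([ 465.6958291 , -247.58941753]), np.float64(0.4793618145395053), np.float64(0.08928828389117538))
t 7.67 pos [544.4   1.9 223.6] q7 [-0.35  0.52  0.44  1.83 -0.29  0.85  0.08] F [-0.3 -0.2 -0.3] w 85.4
rot [-0.0008  0.0011 -0.6171] deg 35.4
rot [1.5000e-03 1.1000e-03 2.5244e+00] deg 144.6
shift cm [-26.114  -4.489   2.399] A yaxis [ 0.989 -0.145 -0.   ]
```

View pics/w3.png

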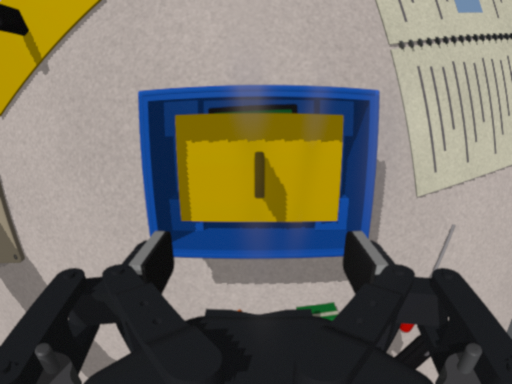

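The divider lies in the box at (546.7, 2.4), -8.4 deg, and the fit at 40 mm height matches (IoU 0.994), so step 1 looks done. The box walls are evenly around it at rows 113–222. Next, going above the orange carton with the jaws across its 44 mm side (jaw yaw about -63).

Request:
{"op": "send_rows", "data": {"series": [0, 0, 0.1, -2, -0.3, 0, 0, 0, 0, 0.2, -5.5, -0.9, 0, 0, 0, 0, 0.3, -9, -1.4, 0.3, 0, 0, 0, 0.4, -12.5, -2, 0.6, 0, 0, 0, 0.5, -16, -2.5, 1, 0, 0, 0, 0.6, -19.5, -3, 1.5, 0, 0, 0, 0.7, -22.5, -3.5, 2, 0, 0, 0, 0.8, -24.5, -3.9, 2.4, 0, 0, 0, 0.9, -25.8, -4.1, 2.4, 0, 0, 0, 0.953, -25.8, -4.1, 2.4, 0, 0, 0, 0.953, -25.8, -4.1, 2.4, 0, 0, 0, 0.953, -25.8, -4.1, 2.4, 0, 0, 0, 0.953, -25.8, -4.1, 2.4, 0]}}

```text
clock: 8.75
tool_pos: [467.1, -246.8, 199.7]
orientation: [3.053, 0.738, -0.001]
contact_force: [-0.3, 0.2, 0.7]
gripper_width: 85.4
```

Run:
```python
from h import *
HSV['o']=((2,90,40),(20,255,255))
w=snap('wrist');m=mask(w,'o',(258,170));print(m[1])
x,a,f=fit([(w,m[0])],(60,44,40),(466,-248));print(x,np.degrees(a),f)
g=w['frame'][:,:,::-1].copy()
for z in(0,1):
    q=proj(w,box3((60,44,40),[*x,a],n=2)[z::2])[[0,1,3,2]];cv2.polylines(g,[np.int32(q*16)],True,(255,0,255),1,cv2.LINE_AA,4)
cv2.imwrite('pics/w4.png',g)
import subprocess;print(subprocess.run(['python3','go.py',str(x[0]),str(x[1]),'12',str(np.degrees(a)-90)],capture_output=True,text=True).stdout)
```

```text
[ 239  142   43   60 1908]
[ 468.43701151 -248.55894228] 26.370125195080384 0.02873535509377556
t 8.8 pos [ 467.3 -246.8  200. ] q7 [-0.01  0.58  0.68  1.9  -0.49  0.83 -0.17] F [ 0.7 -0.5  0.4] w 85.4
rot [ 0.0006 -0.      0.014 ] deg 0.8
rot [ 0.0000e+00  1.0000e-03 -3.1276e+00] deg 179.2
shift cm [1.7000e-02 1.9700e-01 1.8799e+01] A yaxis [ 0.457 -0.89   0.001]
```

View pics/w4.png

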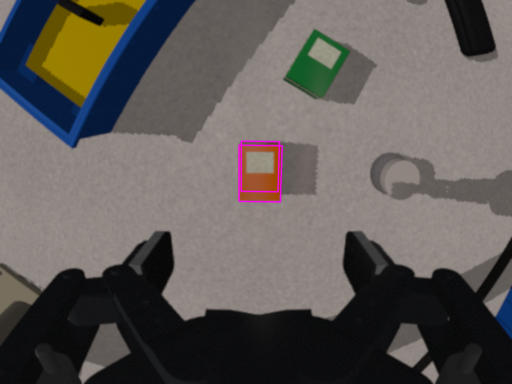

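The fitted carton outline (magenta) lies on the orange carton at (260,172), with the green carton at (318,63) well clear. Descending and gripping.

Request:
{"op": "send_rows", "data": {"series": [0, 0, 0.014, 0, 0.2, 3, 0, 0, 0, 0.014, 0, 0.2, 7, 0, 0, 0, 0.014, 0, 0.2, 11, 0, 0, 0, 0.014, 0, 0.2, 14.5, 0, 0, 0, 0.014, 0, 0.2, 17, 0, 0, 0, 0.014, 0, 0.2, 18.5, 0, 0, 0, 0.014, 0, 0.2, 18.9, 0, 0, 0, 0.014, 0, 0.2, 18.9, 0, 0, 0, 0.014, 0, 0.2, 18.9, 0.3, 0, 0, 0.014, 0, 0.2, 18.9, 0.6, 0, 0, 0.014, 0, 0.2, 18.9, 0.8, 0, 0, 0.014, 0, 0.2, 18.9, 0.8, 0, 0, 0.014, 0, 0.2, 18.9, 0.8, 0, 0, 0.014, 0, 0.2, 18.9, 0.8, 0, 0, 0.014, 0, 0.2, 18.9, 0.8, 0, 0, 0.014, 0, 0.2, 18.9, 0.8]}}

```text
clock: 10.13
tool_pos: [469.3, -250.0, 12.9]
orientation: [3.057, 0.713, 0.005]
contact_force: [-0.4, 1.0, 5.2]
gripper_width: 43.2
```

```bash
python3 go.py 468 -248 12 -63.6
```

```text
t 10.13 pos [ 469.3 -250.    12.9] q7 [ 0.18  0.85  0.39  2.01 -0.76  0.43  0.05] F [-0.4  1.   5.2] w 43.2
rot [ 0.0034 -0.0022 -0.0026] deg 0.3
rot [-0.0035 -0.0054  3.139 ] deg 179.8
shift cm [-0.031 -0.237  0.093] A yaxis [ 0.442 -0.897  0.003]
```

Request:
{"op": "send_rows", "data": {"series": [0, 0, 0, 0, 0, -1, 0.8, 0, 0, 0, 0, 0, -3, 0.8, 0, 0, 0, 0, 0, -6, 0.8, 0, 0, 0, 0, 0, -10, 0.8, 0, 0, 0, 0, 0, -14, 0.8, 0, 0, 0, 0, 0, -17, 0.8, 0, 0, 0, 0, 0, -17, 0.8, 0, 0, 0, 0, 0, -17, 0.8]}}

```text
clock: 10.8
tool_pos: [469.2, -249.7, 184.0]
orientation: [3.056, 0.713, 0.008]
contact_force: [0.2, -0.6, -2.0]
gripper_width: 42.9
```

```bash
python3 go.py 596 -5 185 -98.4
```

```text
t 10.8 pos [ 469.2 -249.7  184. ] q7 [-0.    0.61  0.67  1.92 -0.53  0.79 -0.15] F [ 0.2 -0.6 -2. ] w 42.9
rot [ 0.0036 -0.0053  0.6049] deg 34.7
rot [ 0.0069  0.0048 -2.5367] deg 145.3
shift cm [ 22.194 -16.339  -0.092] A yaxis [ 0.442 -0.897  0.005]
```

Request:
{"op": "send_rows", "data": {"series": [0, 0, 0.06, 1.5, -1.1, 0, 0.8, 0, 0, 0.13, 4, -3, 0, 0.8, 0.001, -0.001, 0.2, 7, -5.2, 0, 0.8, 0.002, -0.002, 0.28, 10, -7.4, 0, 0.8, 0.002, -0.003, 0.36, 13, -9.6, 0, 0.8, 0.003, -0.004, 0.44, 16, -11.8, 0, 0.8, 0.0036, -0.005, 0.52, 19, -14, 0, 0.8, 0.0036, -0.005, 0.58, 21, -15.5, 0, 0.8, 0.0036, -0.005, 0.605, 22.2, -16.34, 0, 0.8, 0.0036, -0.005, 0.605, 22.2, -16.34, 0, 0.8, 0.0036, -0.005, 0.605, 22.2, -16.34, 0, 0.8, 0.0036, -0.005, 0.605, 22.2, -16.34, 0, 0.8, 0.0036, -0.005, 0.605, 22.2, -16.34, 0, 0.8]}}

```text
clock: 11.88
tool_pos: [594.1, -6.7, 181.3]
orientation: [-3.132, 0.235, 0.008]
contact_force: [0.7, -0.2, -0.6]
gripper_width: 43.5
```

```bash
python3 go.py 596 -5 58 -98.4
python3 - <<'E'
from h import *
w=snap('wrist');cv2.imwrite('pics/w5.png',w['frame'][:,:,::-1])
E
```

```text
t 11.88 pos [594.1  -6.7 181.3] q7 [-0.54  0.77  0.87  1.74 -0.7   0.98 -1.11] F [ 0.7 -0.2 -0.6] w 43.5
rot [-0.      0.0051 -0.0033] deg 0.3
rot [0.008  0.     3.1383] deg 179.8
shift cm [ 0.221 -0.199 12.325] A yaxis [-0.149 -0.989 -0.   ]
```

View pics/w5.png

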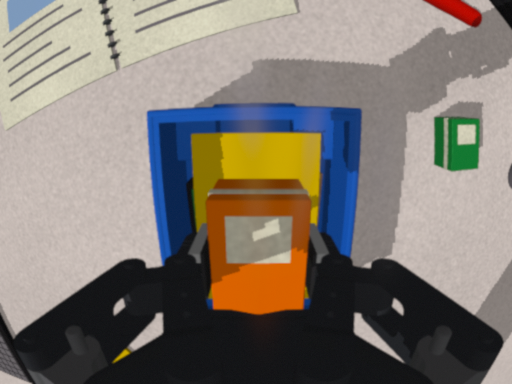

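The carton is held square and level at (258,245), over the far half of the divider. The divider still lies in the box, and the green carton is unmoved. Lowering.

Request:
{"op": "send_rows", "data": {"series": [0, 0.002, -0.003, 0.2, -0.2, 1.5, 0.8, 0, 0.004, -0.003, 0.2, -0.2, 4, 0.8, 0, 0.005, -0.003, 0.2, -0.2, 6.5, 0.8, 0, 0.005, -0.003, 0.2, -0.2, 8.5, 0.8, 0, 0.005, -0.003, 0.2, -0.2, 10, 0.8, 0, 0.005, -0.003, 0.2, -0.2, 11, 0.8, 0, 0.005, -0.003, 0.2, -0.2, 11.6, 0.8, 0, 0.005, -0.003, 0.2, -0.2, 12, 0.8, 0, 0.005, -0.003, 0.2, -0.2, 12.2, 0.8, 0, 0.005, -0.003, 0.2, -0.2, 12.2, 0.8, 0, 0.005, -0.003, 0.2, -0.2, 12.2, 0.8]}}

```text
clock: 12.85
tool_pos: [597.4, -3.1, 60.1]
orientation: [-3.133, 0.226, -0.003]
contact_force: [0.3, -0.3, -0.5]
gripper_width: 42.6
```

```bash
python3 go.py 596 -5 58 -98.4
```

```text
t 12.85 pos [597.4  -3.1  60.1] q7 [-0.46  0.91  0.73  1.81 -0.87  0.76 -0.98] F [ 0.3 -0.3 -0.5] w 42.6
rot [-0.0009 -0.002   0.0023] deg 0.2
rot [ 3.1000e-03 -1.4000e-03 -3.1392e+00] deg 179.9
shift cm [-0.114  0.209  0.206] A yaxis [-0.144 -0.99  -0.001]
```

Lowering the last 2 mm, then opening, letting it settle and retracting.

Request:
{"op": "send_rows", "data": {"series": [0, 0, 0, 0, 0, 0.1, 0.8, 0, 0, 0, 0, 0, 0.2, 0.8, 0, 0, 0, 0, 0, 0.2, 0.8, 0, 0, 0, 0, 0, 0.2, 0.4, 0, 0, 0, 0, 0, 0.2, 0.2, 0, 0, 0, 0, 0, 0.2, 0.15, 0, 0, 0, 0, 0, 0.2, 0.15, 0, 0, 0, 0, 0, 0.2, 0.15, 0, 0, 0, 0, 0, 0, 0.15, 0, 0, 0, 0, 0, -2, 0.15, 0, 0, 0, 0, 0, -5, 0.15, 0, 0, 0, 0, 0, -9, 0.15, 0, 0, 0, 0, 0, -13, 0.15, 0, 0, 0, 0, 0, -16, 0.15, 0, 0, 0, 0, 0, -16, 0.15, 0, 0, 0, 0, 0, -16, 0.15, 0, 0, 0, 0, 0, -16, 0.15]}}

```text
clock: 14.27
tool_pos: [596.2, -2.5, 218.8]
orientation: [-3.132, 0.226, 0.001]
contact_force: [-0.5, -0.1, -1.1]
gripper_width: 72.6
```

Run:
```python
from h import *
HSV['o']=((2,110,40),(19,255,255))
w=snap('wrist');g=w['frame'][:,:,::-1].copy()
m=mask(w,'o',(258,190));print(m[1]);x,a,f=fit([(w,m[0])],(60,44,40),(596,-5),z0=45);print('orange',x,np.degrees(a),f)
m=mask(w,'y',(258,190));print(m[1]);X,A,F=fit([(w,m[0])],(186,124,5),(546,3),z0=40);print('div',X,np.degrees(A),F)
c,s=np.cos(A),np.sin(A);print('rel',np.array([[c,s],[-s,c]])@(x-X))
for z in(0,1):
    q=proj(w,box3((60,44,40),[*x,a],n=2,z0=45)[z::2])[[0,1,3,2]];cv2.polylines(g,[np.int32(q*16)],True,(255,0,255),1,cv2.LINE_AA,4)
cv2.imwrite('pics/w6.png',g)
from workcell import observe;o=observe();print(o['tool_pos'],o['contact_force'],o['gripper_width'])
```

```text
[ 236  143   46   66 2326]
orange [597.38045136  -3.15221102] -8.506393266899972 0.014431811222927582
[  204   132   114   152 12733]
div [546.42602034   2.22806309] -8.297806743230124 0.013029816144387918
rel [51.19747723  2.02970829]
[595.88197065  -2.50760089 218.08693916] [-0.48580964  0.25042276  0.4121571 ] 72.56075717811292
```

View pics/w6.png

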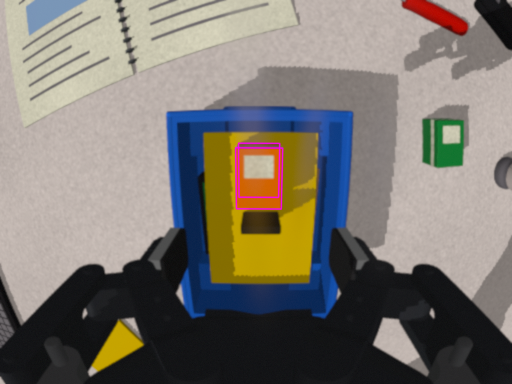

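The orange carton stands upright on the far half, with its outline fitted at 45 mm at (259,175), next to the tab at (261,222). The divider lies flat and centred, and the gripper is clear. Handing in.

```bash
python3 -c "
from workcell import job; print(job.hand_in())"
```

```text
the job is handed in; nothing more can be done
None
```

I laid the smaller yellow divider flat in the box over the bottom layer, tab up. I then stood the orange carton upright on its far half, beside the tab, and handed the job in at about 14.3 s of the 58 s. No verdict was reported.

**Last checks (final wrist view and fits):**

| Check | Result |
|---|---|
| Divider centre | about 2 mm from the box centre |
| Divider yaw | within 0.2 deg of the box |
| Divider height | outline fits at 40 mm above the box underside (IoU 0.987) |
| Orange carton position | (+51, +2) mm from the divider centre |
| Orange carton height | outline fits standing on the plate (IoU 0.986) |
| Green carton | never touched; looked in place in the final wrist view, but I did not measure it |
| Gripper | clear, about 22 cm up, no contact force |

**What disagreed:** the box outline first fitted badly to the stated size, by 6–11%. Allowing a rim lip about 6 mm wide brought both camera views into agreement to about 1 mm. In the overhead and scene images, the separate fits for the orange carton differed by about 3 mm. I used the wrist view for that grasp instead.

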